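# Pour the rail carriages out of the swivel organiser

## Task

The dark four-compartment parts organiser stands on a swivel stand, with a sheet-metal pan on one side. Turn the organiser on its stand until the corner of the compartment with the two linear-rail carriages (the two rectangular steel blocks) is over the pan, then tip it towards that corner so that both carriages slide out through the corner mouth into the pan, and let it settle level on the stand again. Do not touch the carriages with the gripper, keep all the other parts in their compartments, and leave the pan and everything else on the table where they are.

Things in the scene. Friction and masses are not known exactly. Their poses are not given: they have to be found in the camera images.
- organiser: Loose dark grey organiser on the stand, 236 mm square with corners cut off at 45 deg (cut faces 96 mm wide, 118.8 mm from centre), 42 mm high; about 1 kg full. Floor and walls 4 mm; two crossing dividers, tops 40 mm up, make four compartments. Origin: centre of underside; x, y along the dividers. Towards +x+y carriages, -x+y feet, -x-y bracket, +x-y pulleys. Rubber under it: it holds when tipped 30 deg.
- tab (a point): Middle of the top face of the thumb tab at the carriages' corner, 131.8 mm from the organiser's centre, 117 mm above the table. Tab 48 mm wide, 26 mm out from the cut face, 6 mm thick, top flush with the rim, free below. One at each corner, a quarter turn apart. Pressed with 5 to 8 N a tab goes down: the organiser tips about the pad's edge under it; let up slowly, it comes back level.
- mouth (a point): Middle of the floor's edge in the open pouring mouth at the carriages' cut corner, 118.8 mm from the organiser's centre, 4 mm above its underside. Mouth 84 mm wide, 30 mm high, level with the floor, under an 8 mm lintel; every corner has one. Parts begin to slide at 9 to 14 degrees of tilt; about 25 degrees empties the compartment; near 50 degrees the organiser touches the pan.
- stand_top (a point): Centre of the top of the fixed swivel stand's round rubber-padded disc: 110 mm in diameter, 75 mm above the table. The disc, with the organiser on it, turns either way about the vertical through this point, without stops, under a light push (0.02 N m friction). The stand's foot on the table is 124 mm across.
- pan: Loose open sheet-metal pan, 200 x 170 mm, walls 25 mm high and 3 mm thick, 0.8 kg. Origin: centre of its underside; x along the 200 mm. It lies on the table partly under the organiser's overhang, on the left or the right of the stand (seen from the robot).
- carriage1: Loose linear-rail carriage, a steel block 61 x 30 x 20 mm with a groove along its underside, 150 g. Origin: centre of the underside, x along its length.
- carriage2: The second carriage, the same.
- foot1: Levelling foot: a round steel foot 50 mm across with an upright 10 mm stud, 42 mm high in all. Origin: centre of the underside.
- foot2: The second levelling foot.
- pulley1: Flat aluminium idler pulley 50 mm across, 20 mm high. Origin: centre of the underside.
- pulley2: The second pulley.
- bracket: L-shaped aluminium corner bracket, legs 66 mm, 28 mm high, 5 mm thick. Origin: middle of the square it spans, on the underside.
- cell_feet (a point): Centre of the floor of the levelling feet's compartment, 76 mm from the organiser's centre; each compartment is 112 mm square less its cut corner.
- cell_pulleys (a point): Centre of the floor of the pulleys' compartment.
- cell_bracket (a point): Centre of the floor of the bracket's compartment.
- offcuts: Loose stack of plywood and acrylic offcuts, 190 x 150 mm, 20 mm high, on the side of the stand opposite the pan. Leave alone.
- wrench: Loose spanner, 190 mm long, left of the work. Leave alone.
- screwdriver: Loose screwdriver, 200 mm long, beyond the work on the right. Leave alone.
- tape: Loose roll of paper tape, 104 mm across, 25 mm high, beyond the stand on the left. Leave alone.
- spray: Loose spray can, 60 mm across, 170 mm high, right of the work. Leave alone.
There are look-alikes about, which are no part of the job. Leave any red look-alike of the pulley2 alone.

How it is judged:
By the outcome, as a careful person would: the job done as asked, in the order asked, and still so for the second after the job is handed in, with the robot touching nothing.
It also fails if it takes over 59 s, if anything falls off the work surface, if the arm or the gripper's body presses on something with over 40 N, if the wrist force passes 120 N, or if a joint passes its speed limit or range.

## Robot

A 6-joint arm with a two-finger parallel gripper is mounted at the origin on the work surface. World frame = base frame: x ahead of the robot, y to its left, z up, the work surface at z = 0. Lengths are in mm, angles in rad, forces in N, time in s.
With the tool pointing down it reaches from about 275 to 825 mm from the base axis. Payload 5.2 kg.
Tool frame: the origin (TCP) lies at the very end of the fingers, on their centre line; the grasp point (between the pads) lies 19 mm behind it; z points along the fingers, y is the direction in which the jaws open and shut (so a half turn about z gives the same grasp; the last joint's range is limited). The gripper opens to 93 mm and grips with 3 to 60 N. Pads are 15 mm wide; open, the fingers measure 128 mm over their backs; the gripper's body (75 mm by 188 mm) begins 65 mm behind the grasp point.
Start: joints at [-1.529, 0.259, 1.535, -0, 1.348, -0.203], TCP at [133.32, -533.602, 218.653] pointing down, gripper open.
Joint ranges: [-3.14, 3.14], [-0.91, 2.08], [0.19, 2.58], [-1.22, 4.36], [0.22, 2.71], [-3.12, 3.12]. Speed limits (rad/s): [2.57, 2.57, 3.14, 3.14, 3.14, 3.14].

## Interface

Orientations are given as [roll, pitch, yaw] about the fixed x, y, z axes, in that order (R = Rz(yaw) Ry(pitch) Rx(roll)).
In Python, from bench import robot gives the robot as it stands. The module is installed in compiled form; this text tells all that it offers. Calls block until the motion is done:
- robot.move_ptp(position, orientation): joint-space move of the TCP to a pose.
- robot.move_linear(position, ori=None, speed=150, f_stop=None): straight line of the TCP; ori=None keeps the orientation; speed is the mean speed in mm/s. With f_stop (N) it stops when the force on the tool has changed by that much, and returns True; else False.
- robot.move_j(angles): joint-space move.
- robot.move_gripper(opening): opening from 0.0 (shut) to 1.0 (fully open); the grip force is fixed at half the most; returns when the fingers have stopped.
- robot.sleep(seconds).
- robot.inverse_kinematics(position, orientation): joint angles nearest the present ones, or None.
- robot.get_image(name): name is "side" or "top"; returns a dict with "img" (480x640x3 uint8, blue, green, red), "fovy" (degrees; the focal length in pixels is half the picture's height over the tangent of half this angle, whatever the lens; pixels are square), "cx", "cy" (the principal point, pixels), "k1" (the pictures are not rectified: a ray, as slopes to the right and down, at radius r is drawn at 1 + k1 r^2 times it, then the intrinsics apply), "eye" and "orientation" of the camera in the world. Camera axes: x right, y down, z forward; pixel columns grow to the right and rows downward; lengths in mm; the calibration is good to about 2 mm. A picture is of the moment at which its call begins. There is no depth.
A pose or a line that the arm cannot do raises robot.MotionError and nothing moves.
- robot.hand_in(): hands the job in, once; it reports no verdict.
Readings, each from a call of its own:
- robot.current_t(): time.
- robot.current_qpos(): joint angles.
- robot.current_joint_vel(): joint speeds.
- robot.current_joint_efforts(): joint torques, N m.
- robot.current_tcp_pos(): TCP position.
- robot.current_eef_rot(): TCP orientation.
- robot.current_contact_force(): force on the tool from outside, world axes, zero at the start.
- robot.current_ft_torque(): the same for the moment, N m.
- robot.current_gripper_width(): opening from 0.0 (shut) to 1.0 (fully open).
Only numpy, scipy, OpenCV 4.12 (cv2) and the standard library are available. Lean on these libraries where they do the work, as an engineer would, in place of code of your own. Each camera call takes 0.05 s, during which the arm holds its last target. There are 200 camera calls.

## Working session

There is one attempt and no reset: what is moved stays moved. The work goes in short steps, each a Python script; the robot and the scene stay as the last script left them, time stands still between calls to the robot, and variables do not carry over. Pictures are saved under pics/ and viewed, about 8 in all and at most 12, crops included, and the job is handed in when it is done.

```bash
mkdir -p pics
cat > h.py <<'E'
import numpy as np, cv2
from scipy.spatial.transform import Rotation as R
from bench import robot
def cam(n,save=None):
    c=robot.get_image(n)
    if save: cv2.imwrite('pics/'+save,c['img'])
    return c
def Rc(c):
    o=np.array(c['orientation'],float)
    return o if o.shape==(3,3) else R.from_euler('xyz',o).as_matrix()
def K(c):
    f=c['img'].shape[0]/2/np.tan(np.radians(c['fovy'])/2)
    return np.array([[f,0,c['cx']],[0,f,c['cy']],[0,0,1.]]),np.array([c['k1'],0,0,0,0.])
def onplane(c,uv,z):
    k,d=K(c); p=cv2.undistortPoints(np.array(uv,float).reshape(-1,1,2),k,d)[:,0]
    r=np.c_[p,np.ones(len(p))]@Rc(c).T; e=np.array(c['eye'],float)
    return e+r*((z-e[2])/r[:,2])[:,None]
def proj(c,P):
    k,d=K(c); M=Rc(c).T; e=np.array(c['eye'],float)
    return cv2.projectPoints(np.array(P,float).reshape(-1,1,3),cv2.Rodrigues(M)[0],-M@e,k,d)[0][:,0]
E
python3 - <<'E'
from h import *
for n in('top','side'):
    c=cam(n,n+'0.png'); print(n,c['eye'],c['orientation'],c['fovy'],c['k1'],c['cx'],c['cy'])
E
```

```text
top [ 515.53118853  -25.24782069 1417.8071222 ] [-3.08710201  0.00971931 -1.56849639] 47.212415373529225 -0.03057701543530497 324.41715743076435 242.4691135173251
side [-140.75672829  727.39248819 1267.69762021] [-2.41317164 -0.01717348 -2.33101123] 47.112350979950605 -0.07485277950554602 311.7203235777824 245.4408018584708
```

View pics/top0.png

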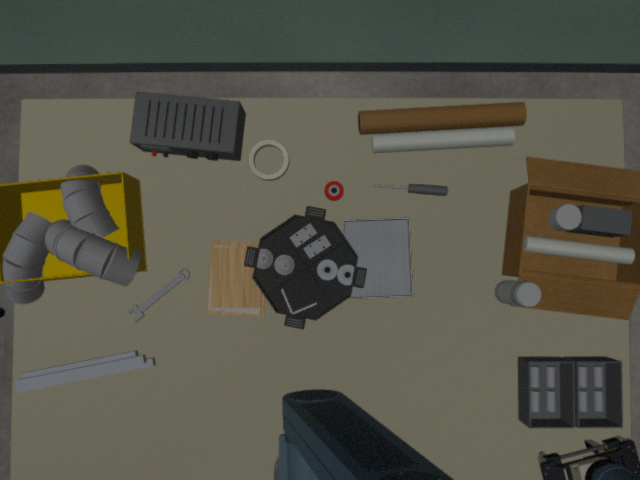

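View pics/side0.png

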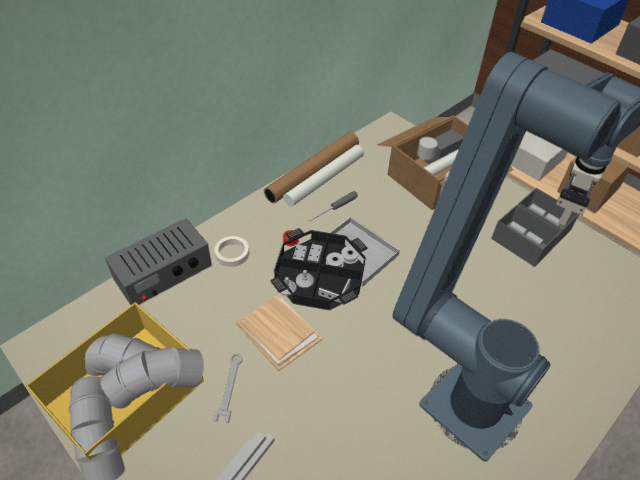

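Top view: the organiser is centred near (306,267). Carriages are at (303,235) and (317,246), with their tab at (315,212). The pan is on the right at (378,258). Pulleys are at the right of the organiser, feet at the left, bracket at the bottom. The red ring at (334,190) is the look-alike. Next I'll measure.

Run:
```python
from h import *
c=cam('top'); im=c['img']
cv2.imwrite('pics/crop1.png',cv2.resize(im[180:350,195:430],None,fx=3.3,fy=3.3,interpolation=cv2.INTER_CUBIC))
g=im.max(2); m=np.zeros_like(g); m[195:335,235:375]=(g[195:335,235:375]<75)*255
m=cv2.morphologyEx(m,cv2.MORPH_CLOSE,np.ones((3,3)))
cs=cv2.findContours(m,cv2.RETR_EXTERNAL,cv2.CHAIN_APPROX_NONE)[0]; k=max(cs,key=cv2.contourArea)
P=onplane(c,k[:,0],117)[:,:2]
ctr=P.mean(0)
for _ in range(5):
    v=P-ctr; r=np.hypot(*v.T); a=np.degrees(np.arctan2(v[:,1],v[:,0]))
    tabs=[]
    sel=r>134
    # 4th-harmonic tab phase
    ph=np.degrees(np.angle(np.mean(np.exp(4j*np.radians(a[sel])))))/4
    for i in range(4):
        d=(a-ph-90*i+180)%360-180
        s=sel&(abs(d)<25); q=P[s]; u=np.array([np.cos(np.radians(ph+90*i)),np.sin(np.radians(ph+90*i))])
        tabs.append(np.r_[q.mean(0),np.percentile((q-ctr)@u,80),s.sum(),np.median(d[s])])
    tabs=np.array(tabs); ctr=tabs[:,:2].mean(0)
print('area side',cv2.contourArea(k),'ctr',ctr,'phase',ph); print(tabs.round(1))
# pan: corners by eye, rim z=25
for z in (0,25): print(z,onplane(c,[(411,219),(411,297),(345,220),(357,298)],z).round(1)[:,:2].tolist())
```

```text
area side 8970.5 ctr [528.63381456  33.28942756] phase -10.505380238494414
[[ 6.676e+02  7.400e+00  1.437e+02  2.800e+01 -4.000e-01]
 [ 5.547e+02  1.725e+02  1.436e+02  2.800e+01 -1.000e-01]
 [ 3.893e+02  5.870e+01  1.441e+02  2.700e+01  5.000e-01]
 [ 5.030e+02 -1.054e+02  1.439e+02  2.900e+01  0.000e+00]]
0 [[654.1, -235.4], [452.8, -234.2], [651.2, -64.5], [450.0, -95.4]]
25 [[651.7, -231.7], [454.0, -230.5], [648.8, -63.8], [451.2, -94.2]]
```

View pics/crop1.png

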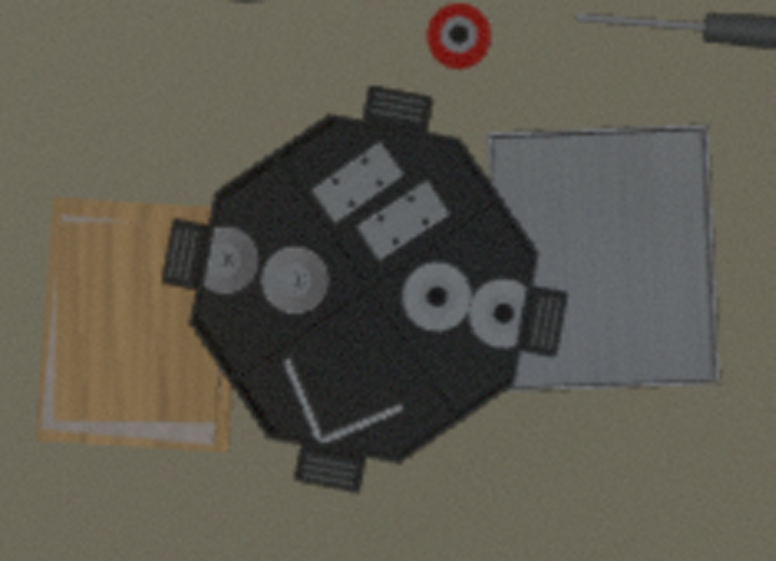

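Corner radii come out at 143.6–144.1 mm (expected 144.8), so the stand centre is (528.6, 33.3) and the carriages' tab is at −10.5°. The crop confirms two steel blocks there. Pan rim: y about −60 to −229, centred near (552, −145), so the target angle is about −83°. I'll straddle the tab and turn it.

```bash
cat >> h.py <<'E'
C=np.array([528.6,33.3])
def pose(phi,r,z,off=0):
    a=np.radians(phi); w=(a+off+np.pi)%(2*np.pi)-np.pi
    return [*(C+r*np.array([np.cos(a),np.sin(a)])),z],[np.pi,0,w]
E
python3 - <<'E'
from h import *
for off in(0,np.pi):
  for ph in(-10.5,-45,-83):
    q=robot.inverse_kinematics(*pose(ph,134,103,off)); print(off,ph,None if q is None else np.round(q,2))
p=robot.current_tcp_pos(); robot.move_linear([p[0],p[1],300],speed=200)
offs=[o for o in(0,np.pi) if all(robot.inverse_kinematics(*pose(ph,134,103,o)) is not None for ph in(-10.5,-45,-83))]
o=min(offs,key=lambda o:max(abs(robot.inverse_kinematics(*pose(ph,134,103,o))[5]) for ph in(-10.5,-83)))
print('off',o)
robot.move_ptp(*pose(-10.5,134,240,o))
print('hit',robot.move_linear(pose(-10.5,134,103)[0],speed=80,f_stop=4), robot.current_tcp_pos(), robot.current_t())
robot.move_gripper(0.57)
c=cam('top'); cv2.imwrite('pics/g1.png',cv2.resize(c['img'][170:340,220:420],None,fx=3,fy=3))
print(robot.current_contact_force(),robot.current_gripper_width(),robot.current_t())
E
```

```text
0 -10.5 [-0.16  0.54  1.4  -0.    1.2   1.6 ]
0 -45 [-0.28  0.49  1.49 -0.    1.16  2.08]
0 -83 [-0.38  0.37  1.68 -0.    1.09  2.64]
3.141592653589793 -10.5 [-0.16  0.54  1.4   0.    1.2  -1.54]
3.141592653589793 -45 [-0.28  0.49  1.49  0.    1.16 -1.06]
3.141592653589793 -83 [-0.38  0.37  1.68  0.    1.09 -0.5 ]
off 3.141592653589793
hit False [660.69942536   8.82083123 103.57188488] 5.2417
[-0.73466617 -0.27420683  0.0045511 ] 0.5705674169047271 6.1083
```

View pics/g1.png

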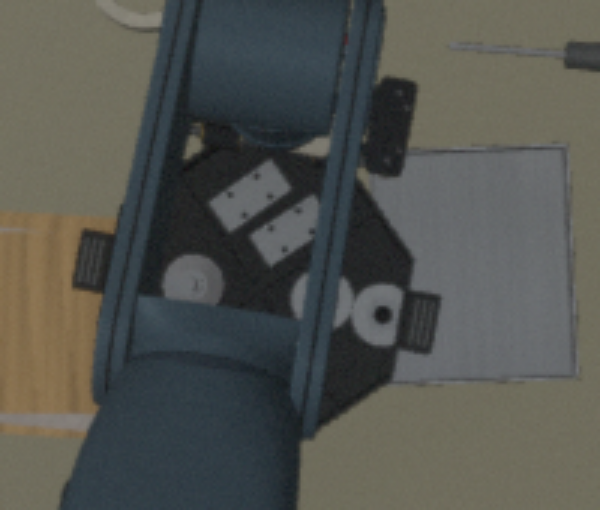

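The organiser is undisturbed, with its tabs at (92,260) and (420,322) in the crop, and the gripper straddles the far tab under the forearm. Turning now.

Run:
```python
from h import *
o=np.pi
for ph in np.linspace(-10.5,-83,6)[1:]:
    p,r=pose(ph,134,103,o)
    if robot.move_linear(p,r,speed=55,f_stop=12): print('stopped',ph); break
    print(ph,np.round(robot.current_contact_force(),2))
robot.sleep(.3)
robot.move_gripper(0.8)
robot.move_linear(pose(ph,134,190)[0],speed=120)
c=cam('top'); cv2.imwrite('pics/g2.png',cv2.resize(c['img'][170:340,200:430],None,fx=3,fy=3)); cam('side','s2.png')
print(robot.current_t())
```

```text
-25.0 [-0.83  0.54  0.17]
-39.5 [ 0.03 -0.16 -1.06]
-54.0 [ 0.22 -0.08  0.3 ]
-68.5 [ 0.49 -0.44  0.08]
-83.0 [ 0.23 -0.7   0.35]
11.8
```

View pics/g2.png

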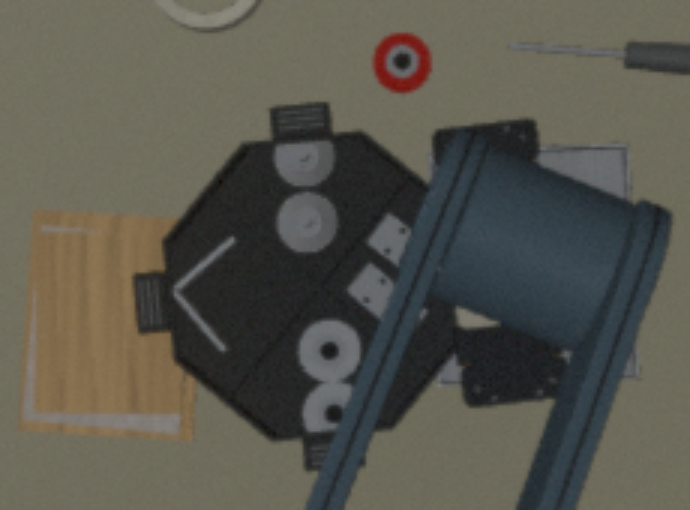

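The organiser has turned with all parts in place: feet tab at the top (300,123), bracket tab at the left (150,303), carriages towards the pan. I'll compute the tab angle from the visible tabs, then press.

```bash
cat >> h.py <<'E'
def tilt(phi,r,z,th,off=np.pi):
    p,e=pose(phi,r,z,off); u=np.array([np.cos(np.radians(phi)),np.sin(np.radians(phi)),0]); t=np.cross([0,0,1],u)
    Q=R.from_rotvec(np.radians(th)*t); P0=np.array([*C,75])+55*u
    return (P0+Q.apply(np.array(p)-P0)).tolist(), (Q*R.from_euler('xyz',e)).as_euler('xyz').tolist()
E
python3 - <<'E'
from h import *
c=cam('top')
T=onplane(c,[(200+300/3,170+123/3),(200+150/3,170+303/3)],117)[:,:2]-C
print(np.hypot(*T.T)); a=np.degrees(np.arctan2(T[:,1],T[:,0])); print(a[0]-90,a[1]-180, a)
phi=(a[0]-90 + (a[1]%360)-180-0)/2 if 0 else None
d=[(a[0]+180+90+180)%360-180 - 0, (a[1]+180+180)%360-180]; print('cand',d)
# carriages are 90 deg clockwise of feet, 180 from bracket
phi=np.mean([a[0]-90,(a[1]%360)-180 if (a[1]%360)-180<90 and (a[1]%360)-180>-200 else a[1]]); print('phi',phi)
for th in(0,10,20,28):
    q=robot.inverse_kinematics(*tilt(-83,134,117,th)); print(th,tilt(-83,134,117,th),None if q is None else np.round(q,2))
print(robot.current_t())
E
```

```text
[133.39202962 130.8927275 ]
-84.59079321274183 -85.53949956035032 [ 5.40920679 94.46050044]
cand [np.float64(-84.5907932127418), np.float64(-85.53949956035035)]
phi -85.06514638654608
0 ([544.9304920162898, -99.70118431993714, 117.0], [3.141592653589793, 0.0, 1.6929693744344991]) [-0.38  0.35  1.67  0.    1.12 -0.5 ]
10 ([545.6730463068573, -105.74880370389758, 102.64371959082524], [3.141592653589793, -0.17453292519943298, 1.6929693744344991]) [-0.49  0.42  1.63  0.15  1.21 -0.67]
20 ([546.1005063329468, -109.23018624048166, 87.44749875028033], [3.141592653589793, -0.34906585039886573, 1.692969374434499]) [-0.58  0.5   1.58  0.27  1.3  -0.8 ]
28 ([546.2065451424825, -110.09380304015062, 74.99554543998957], [3.141592653589793, -0.4886921905584123, 1.692969374434499]) [-0.64  0.57  1.54  0.35  1.39 -0.89]
11.85
```

Run:
```python
from h import *
phi=-85
robot.move_gripper(0.0)
p,e=pose(phi,134,135,np.pi); robot.move_linear(p,e,speed=120)
h=robot.move_linear(pose(phi,134,108)[0],speed=20,f_stop=1.5); z0=robot.current_tcp_pos()[2]
print('contact',h,z0,robot.current_contact_force(),robot.current_t())
if h and 113<z0<121:
    for th in(6,11,16,21,26):
        s=robot.move_linear(*tilt(phi,134,117,th),speed=18,f_stop=20)
        print(th,s,np.round(robot.current_contact_force(),2),round(robot.current_t(),2))
        if s: break
    robot.sleep(.6)
    c=cam('side'); cv2.imwrite('pics/s3.png',cv2.resize(c['img'][200:330,230:430],None,fx=3.5,fy=3.5))
    c=cam('top'); cv2.imwrite('pics/g3.png',cv2.resize(c['img'][170:340,200:430],None,fx=3,fy=3))
```

```text
contact True 116.69833903608591 [-0.02328362  0.13953514  4.62590623] 14.5667
6 False [-0.55 -0.63  5.88] 15.21
11 False [-0.1  -2.7   5.68] 15.79
16 False [-0.46 -3.91  4.4 ] 16.38
21 False [-0.56 -3.79  5.56] 16.96
26 False [ 0.4  -3.57  4.15] 17.54
```

View pics/s3.png

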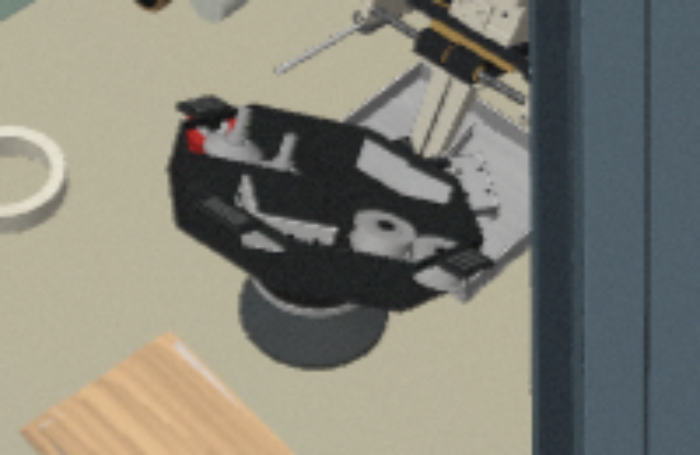

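Side view: the organiser is tipped. Dotted steel blocks are in the pan near (475,185). The light patch at (405,170) may be the pan seen through the mouth, or a carriage. The top picture should settle it.

Run:
```python
from h import *
c=cam('top'); robot.sleep(.3); c2=cam('top'); s=cam('side')
print('motion',cv2.absdiff(c['img'],c2['img'])[195:335,235:430].max())
a=cv2.resize(c2['img'][190:330,240:430],None,fx=3,fy=3,interpolation=cv2.INTER_CUBIC)
b=cv2.resize(s['img'][220:290,325:385],None,fx=6,fy=6,interpolation=cv2.INTER_CUBIC)
o=np.zeros((420,570+231,3),np.uint8); b=b[:,:]; o=np.hstack([a,cv2.resize(b,(230,268)).copy() if 0 else cv2.copyMakeBorder(cv2.resize(b,(230,268)),0,152,0,0,cv2.BORDER_CONSTANT)])
cv2.imwrite('pics/m4.png',o); print(robot.current_t())
```

```text
motion 22
18.6917
```

View pics/m4.png

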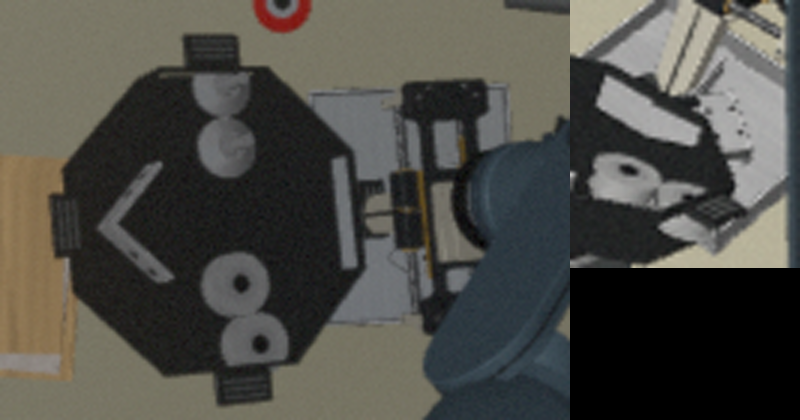

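The carriages' compartment is empty: the light strip at (343,212) is the pan seen through the full-width mouth. All other parts are in place. Letting up slowly.

Run:
```python
from h import *
phi=-85
for th in(20,14,9,5,2,0):
    robot.move_linear(*tilt(phi,134,117,th),speed=15)
    print(th,np.round(robot.current_contact_force(),2),round(robot.current_t(),2))
robot.move_linear(pose(phi,134,122)[0],speed=8)
print(np.round(robot.current_contact_force(),2))
robot.move_linear(pose(phi,134,230)[0],speed=120)
robot.move_ptp([250,-420,330],[np.pi,0,pose(phi,134,230,np.pi)[1][2]])
robot.sleep(.5)
c=cam('top'); s=cam('side')
a=cv2.resize(c['img'][190:330,200:430],None,fx=2.4,fy=2.4,interpolation=cv2.INTER_CUBIC)
b=cv2.resize(s['img'][210:310,260:410],None,fx=3.68,fy=3.68,interpolation=cv2.INTER_CUBIC)[:,:552]
b=cv2.resize(b,(552,260)); cv2.imwrite('pics/f5.png',np.vstack([a,b]))
print(robot.current_t())
```

```text
20 [ 0.71 -4.2   5.77] 19.47
14 [ 0.5  -3.66  5.55] 20.24
9 [ 0.53 -2.73  5.2 ] 20.91
5 [-0.27 -1.5   5.71] 21.48
2 [ 1.36 -0.35  5.51] 21.93
0 [-0.92  1.54  4.7 ] 22.29
[0.31 0.5  0.05]
26.3417
```

View pics/f5.png

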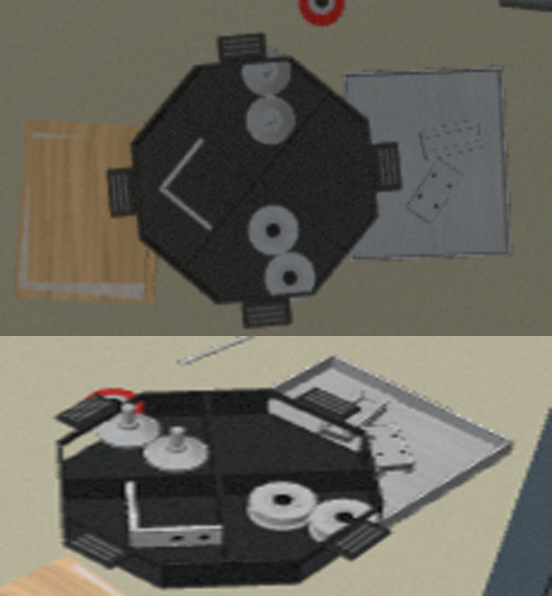

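Both carriages lie in the pan, at (450,140) and (434,190) in the upper half, and the organiser looks level. One foot sits close to its mouth at (266,73). I'll check that foot, levelness and anything shifted numerically.

Run:
```python
from h import *
c=cam('top')
new=onplane(c,[(200+266/2.4,190+73/2.4),(200+290/2.4,190+277/2.4)],83)[:,:2]-C
old=onplane(c,[(195+228/3.3,180+260/3.3),(195+500/3.3,180+313/3.3)],83)[:,:2]-C
for n,v,ax in(('foot old',old[0],79.5),('foot new',new[0],5),('pulley old',old[1],-100.5),('pulley new',new[1],-175)):
    a=np.radians(ax); print(n,'radial',v@[np.cos(a),np.sin(a)],'tang',v@[-np.sin(a),np.cos(a)])
T=onplane(c,[(200+x/2.4,190+y/2.4) for x,y in((242,47),(120,191),(266,313),(388,167))],117)[:,:2]-C
print(np.hypot(*T.T).round(1),np.degrees(np.arctan2(T[:,1],T[:,0])).round(1))
print('carriages',onplane(c,[(200+450/2.4,190+140/2.4),(200+434/2.4,190+190/2.4)],15)[:,:2])
o=cv2.imread('pics/top0.png'); d=cv2.blur(cv2.absdiff(o,c['img']).max(2),(3,3))>25
d=cv2.morphologyEx(d.astype(np.uint8),cv2.MORPH_OPEN,np.ones((3,3)))
for s in cv2.connectedComponentsWithStats(d)[2][1:]: print(s)
cv2.imwrite('pics/f6.png',cv2.resize(cam('side')['img'][215:300,260:410],None,fx=5,fy=5,interpolation=cv2.INTER_CUBIC))
```

```text
foot old radial 103.22587874478755 tang -0.8771769425189619
foot new radial 112.05951713413222 tang -21.981561930761583
pulley old radial 100.9737881921786 tang -0.46698082974797106
pulley new radial 95.76009649996315 tang 28.846945251172954
[136.6 130.7 126.9 135.1] [   4.5   93.  -173.6  -82.6]
carriages [[ 577.2988156  -172.65557188]
 [ 524.09372256 -155.46171573]]
[290 204  31  24 393]
[311 207  15   8  93]
[273 216  17  13  93]
[325 218   3   3   9]
[290 228  19  19 197]
[303 233  28  26 353]
[343 233  12  16  86]
[260 236   5   5  19]
[245 246  11  15 141]
[257 248  37  38 748]
[354 249  14  39 365]
[ 281  259   74   57 1499]
[245 266   9  15 122]
[254 279   4   4  14]
[257 287   4   4  14]
[340 290  12  13  69]
[267 298  36  31 318]
[305 318  17   9 119]
[ 529  369   46   51 1245]
[525 374   4   4  14]
[ 311  389  142   91 6456]
[ 243  396   76   84 4281]
[578 414   7   4  23]
[ 457  418  183   62 6508]
```

View pics/f6.png

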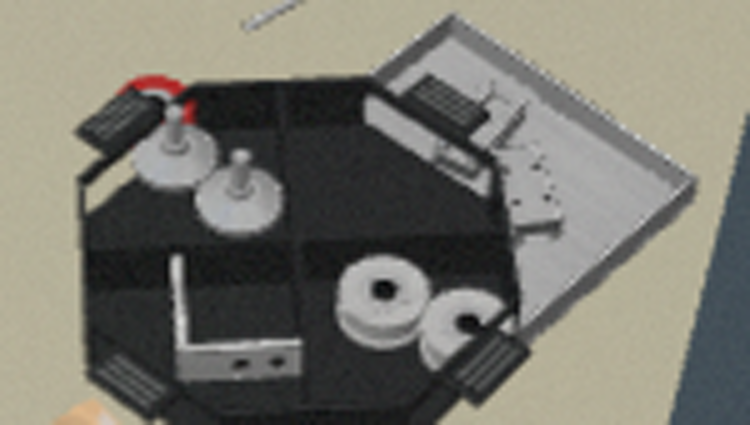

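The foot's stud (42 mm) can't pass the 30 mm mouth, and its centre is still inside at about 108 mm from the centre. Nothing outside the organiser has changed except the arm's own region. Handing in.

```bash
python3 -c "
from h import *
print(robot.current_contact_force(),robot.current_t()); robot.hand_in()"
```

```text
[ 0.30019173 -0.17064416 -0.26847068] 26.4417
the job is handed in; nothing more can be done
```

I turned the organiser about 75° by straddling the carriages' tab with the fingers. I then tipped it to 26° over the pan, with about 4–6 N on the tab, let it up slowly, retreated and handed in at 26.4 s.

- **Carriages:** both lie in the pan, at about (577, −173) and (524, −155) mm. The gripper did not touch them.
- **Organiser:** it looks level on the stand in the last pictures, with its corner mouth towards the pan. The last measured tab radii were uneven (127–137 mm against 131.8), which suggests my centre estimate is a few mm off, or the organiser shifted slightly on the pad. I did not resolve which.
- **Other parts:** feet, pulleys and bracket are all in their compartments. One foot and one pulley slid sideways 20–30 mm during the tip. That foot sits near its mouth with its rim protruding a little, but its centre is inside and its stud cannot pass under the lintel.
- **Surroundings:** before/after top images show no change to the pan, offcuts, red look-alike or tools. The only other differences were at the bottom of the picture, which I put down to the arm's new position.

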